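# Slide the tested module along the earthing rail into the pass pocket

### The job

The silver module on the dark tray has passed its test. With your fingertips only, push it across the tray until its long side lies flat against the copper rail, while it is still between the two yellow lines, then slide it along the rail, kept against the rail all the way, until it is fully home in the corner pocket beside the green marker. Do not pick it up or tip it, leave it resting there by itself, and do not disturb the other things on the tray and bench.

Things in the scene. Friction and masses are not known exactly. Their poses are not given: they have to be found in the camera images.
- tray: Fixed dark plate, 190 mm along its x, 320 mm along its y, 8 mm thick, flat on the bench; origin at the centre of its underside, so its working surface is 8 mm above the origin. At yaw 0 its x points away from the robot (turned up to 20 degrees). Yellow lines painted on it cross at y = +67 and -67 mm. A copper rail runs along y, with a white-walled corner pocket at each end.
- rail_mid (a point): Middle of the copper rail's working face, at plate level (tray x = 45, y = 0, z = 8 mm); axes as the tray's. The rail face looks to -x; the rail is 12 mm thick, 16 mm high above the plate, and runs from y = -139 to +139 mm.
- module: Loose silver-cased module, black foot, orange band across its middle: 30 mm (x) by 44 mm (y, long side) by 20 mm high, about 80 g; origin at the centre of its underside. Starts flat between the yellow lines, long side within 30 degrees of the rail's direction, its centre at tray x = -40 to -10 mm (against the rail: x = 30 mm). Slides on the plate without rolling or catching.
- green_seat (a point): On the plate, centre of the green marker's pocket: where the module's origin is when home, touching rail and end stop. Axes as the tray's; at tray x = 30, y = +105 or -105 mm. End stop: inner face at |y| = 127 mm, x = 2 to 45. Inner wall: face at x = 12 mm (pocket 33 mm wide), |y| = 99 to 127 mm, with 45-degree lead-in flaring to x = -1 at |y| = 86. Walls are 16 mm high. Open towards y = 0.
- green_marker: Fixed green button-shaped marker on a black round foot, 32 mm across and 34 mm high, standing on the tray behind the rail, 48 mm in tray +x from the centre of the pocket that it marks. Origin at the centre of its underside.
- red_marker: The same in red, beside the other (reject) pocket.
- standoff: Loose brass standoff standing on the tray near a corner on the side away from the rail, 18 mm diameter, 42 mm high, origin under its centre. Leave alone.
- dial_knob: Loose black dial knob lying on the tray near the other corner on the side away from the rail, 30 mm diameter, 20 mm high, origin under its centre. Leave alone.
- relay: Loose relay with an amber cover on the bench, 36 x 36 x 42 mm, origin under its centre. Leave alone.
- bobbin: Loose copper coil on a white bobbin on the bench, 40 mm diameter, 30 mm high, origin under its centre. Leave alone.
- jar: Loose glass jar with a red lid on the bench, 52 mm diameter, about 62 mm high, origin under its centre. Leave alone.
- diecast_box: Loose grey die-cast box on the bench, 85 x 58 x 30 mm, origin under its centre. Leave alone.

How it is judged:
On the way:
1. the module lies with its long side against the rail (centre within 4 mm, turned under 0.08 rad) while still between the yellow lines (centre within 50 mm of the tray's middle) (x of module in the frame of tray above 0.026 m and angle between the y axis of module and the y axis of tray, either way round below 0.08 rad and y of module in the frame of tray between -0.05 and 0.05 m), for 0.2 s.
At the end, for the whole second after the job is handed in: The module rests flat in the pocket beside the green marker: within 3 mm of the end stop, within 4.5 mm across the pocket, turned under 0.1 rad, at rest (x of module in the frame of green_seat between -0.0045 and 0.0045 m and y of module in the frame of green_seat between -0.003 and 0.003 m and z of module in the frame of green_seat between -0.003 and 0.003 m and angle between the y axis of module and the y axis of tray, either way round below 0.1 rad and angle between module's own z axis and vertical below 0.05 rad and linear speed of module below 0.01 m/s); the robot touches nothing.
It fails at once if the module's centre is more than 50 mm along from the tray's middle while the module is more than 5 mm off the rail (x of module in the frame of tray below 0.025 m and (y of module in the frame of tray above 0.05 m or y of module in the frame of tray below -0.05 m)).
It fails at once if the module is lifted (over 4 mm off the tray) or tipped (over 0.2 rad) (z of module in the frame of tray above 0.012 m or angle between module's own z axis and vertical above 0.2 rad).
It fails at once if another loose thing is moved over 15 mm or knocked over (distance of any of standoff, dial_knob, relay, bobbin, jar, diecast_box from where it was at the start of the episode above 0.015 m or angle between any of standoff, dial_knob, relay, bobbin, jar, diecast_box's own z axis and vertical above 0.4 rad).
It also fails if it takes over 42 s, if anything falls off the work surface, if the arm or the gripper's body presses on something with over 40 N, if the wrist force passes 120 N, or if a joint passes its speed limit or range.

### The arm

A 6-joint arm with a two-finger parallel gripper is mounted at the origin on the work surface. World frame = base frame: x ahead of the robot, y to its left, z up, the work surface at z = 0. Lengths are in m, angles in rad, forces in N, time in s.
With the tool pointing down it reaches from about 0.35 to 0.85 m from the base axis. Payload 8.1 kg.
Tool frame: the origin (TCP) lies at the very end of the fingers, on their centre line; the grasp point (between the pads) lies 19 mm behind it; z points along the fingers, y is the line along which they close (so a half turn about z gives the same grasp; the last joint's range is limited). The gripper opens to 93 mm and grips with 3 to 60 N. Pads are 15 mm wide; open, the fingers measure 128 mm over their backs; the gripper's body (75 mm by 188 mm) begins 65 mm behind the grasp point.
Start: joints at [1.104, 0.13, 1.488, -0, 1.523, -0.085], TCP at [0.224, 0.557, 0.195] pointing down, gripper open.
Joint ranges: [-2.96, 2.96], [-0.89, 2.26], [0.02, 2.5], [-1.34, 4.48], [0, 2.73], [-2.66, 2.66]. Speed limits (rad/s): [2.39, 2.39, 2.79, 3.14, 3.14, 3.14].

### API

Orientations are given as a rotation vector (axis times angle).
In Python, from plant import robot gives the robot as it stands. The module is installed in compiled form; this text tells all that it offers.
- The arm moves only by the tool play_rows, never from a script. Its argument "increments" is text: rows parted by semicolons, each of 5 numbers parted by spaces: the shift along the tool's x, y, z in mm, then the turn about the tool's z in degrees, then the closure, from -1 (fully open) to 1 (shut). In form: dx dy dz yaw claw; .... A call has 1 to 20 rows; each row is the pose to reach, as a shift and turn from the pose commanded when the call began, along the tool's axes at that moment; what a row does not reach only later rows make up. A row lasts 1/10 s, in which the tool goes at most 50 mm and 8.59 degrees, less where a joint would pass 70% of its speed; a pose out of reach is approached as far as the arm can. A call with a gripper value outside its range is refused whole. The fingers move at their own pace and stop on an object; "force" is the grip in N (left out, the last holds). Time passes only in rows, so rows that repeat a pose let the fingers close. It gives the time, the measured TCP pose, the force, the opening and the grip force at its end, in the units of the state.
- robot.read_state(): the state, without advancing time (a new reading comes with each control period).
- robot.read_camera(name): name is "scene" or "side" or "wrist"; returns the picture (480x640x3 uint8, blue, green, red); there is no depth.
- robot.calibration(name): a dict with "vertical_fov" (degrees; the focal length in pixels is half the picture's height over the tangent of half this angle, whatever the lens; pixels are square), "cx", "cy" (the principal point, pixels), "D" ([k1, k2, p1, p2, k3] as OpenCV has them; the pictures are not rectified), "rvec" (rotation vector, rad) and "tvec" (3), from world to camera coordinates, as OpenCV has them. Camera axes: x right, y down, z forward; pixel columns grow to the right and rows downward; lengths in m; the calibration is good to about 2 mm. A picture is of the moment at which its call begins: read the wrist's pose just before it. calibration takes no time and is no camera call; for the wrist camera it gives the pose at the moment of the call.
- robot.close_job(): hands the job in; it is judged then, once.
Trained networks look in the newest picture that a camera, given by its name, has taken for a name from the list of things; names that differ only in an ending like _2 or _b are one class to them, and where a whole thing is asked for, a point or a joint stands for the part that bears it (a point fixed in the world has none). Each returns a list of dicts, best first, with "conf" (0 to 1); they miss things now and then, are a little off and sometimes report something else, mostly with a low value. They report only what shows in the picture. A call takes as long as a camera call.
- robot.recognise(camera, query): "centre" ([x, y, z] in m, in world coordinates, good to about 4 mm: the middle of the surface that is visible of it).
- robot.regions_of(camera, query): "pixels" (480x640 bool, what is visible of it).
- robot.landmark_of(camera, query): "centre" ([x, y, z] in m, in world coordinates, good to about 4 mm: a listed point, or the origin of a listed thing).
The state is a dict: "t": time; "q": joint angles; "dq": joint speeds; "joint_torque": joint torques, N m; "tool_pos": TCP position; "orientation": TCP orientation; "force": force on the tool from outside, world axes, zero at the start; "wrist_torque": the same for the moment, N m; "opening": finger opening in m; "gripper_force": force on a finger pad.
Only numpy, scipy, OpenCV 4.12 (cv2) and the standard library are available. Lean on these libraries where they do the work, as an engineer would, in place of code of your own. Each camera call takes 0.05 s, during which the arm holds its last target. There are 200 camera calls.

## Working session

There is one attempt and no reset: what is moved stays moved. The work goes in short steps, Python scripts to look and compute and a tool call to move; the robot and the scene stay as the last step left them, time stands still between calls to the robot, and variables do not carry over. Pictures are saved under pics/ and viewed, at most 13 in all, crops included, and the job is handed in when it is done.

Besides the shell and the picture viewer there is one more tool, called after "Request:" by a JSON object that holds its "api" and its "payload", one argument or row to a line. play_rows: Moves the arm, as the interface text tells. Its arguments: {"type":"object","properties":{"increments":{"type":"string"},"force":{"type":"number"}},"required":["increments"]}

```bash
mkdir -p pics; cat > h.py <<'E'
import numpy as np, cv2
from plant import robot
def K(n):
    c=robot.calibration(n); f=240/np.tan(np.radians(c["vertical_fov"])/2)
    return np.array([[f,0,c["cx"]],[0,f,c["cy"]],[0,0,1.]]),np.array(c["D"],float),np.array(c["rvec"],float),np.array(c["tvec"],float)
def ground(n,px,z):
    k,D,r,t=K(n); R=cv2.Rodrigues(r)[0]
    u=cv2.undistortPoints(np.array(px,float).reshape(-1,1,2),k,D).reshape(-1,2)
    d=np.c_[u,np.ones(len(u))]@R; o=-R.T@t
    return o+d*((z-o[2])/d[:,2])[:,None]
def proj(n,P):
    k,D,r,t=K(n); return cv2.projectPoints(np.array(P,float).reshape(-1,1,3),r,t,k,D)[0].reshape(-1,2)
E
python3 - <<'E'
from h import *
s=robot.read_state(); print(s["t"],s["tool_pos"],s["orientation"],s["opening"])
for c in("scene","side"):
    cv2.imwrite(f"pics/{c}0.png",robot.read_camera(c))
    for q in("tray","rail_mid","module","green_seat","green_marker","red_marker","standoff","dial_knob"):
        print(c,q,[(np.round(d["centre"],4),round(d["conf"],2)) for d in robot.landmark_of(c,q)[:2]])
E
```

```text
0.0 [0.22327777 0.5562672  0.19392061] [-5.96037497e-01 -3.08406578e+00  2.69858630e-03] 0.09285938051273523
scene tray [(array([ 5.85e-01, -4.66e-02, -1.00e-04]), 0.72)]
scene rail_mid [(array([ 0.6309, -0.0501,  0.0052]), 0.62), (array([0.5471, 0.0908, 0.0127]), 0.37)]
scene module [(array([ 0.5503, -0.0566,  0.0114]), 0.69)]
scene green_seat [(array([ 0.5091, -0.159 ,  0.0075]), 0.33)]
scene green_marker [(array([0.6795, 0.0456, 0.0081]), 0.71)]
scene red_marker [(array([ 0.6514, -0.1597,  0.0067]), 0.74)]
scene standoff [(array([0.5448, 0.0906, 0.0116]), 0.68)]
scene dial_knob [(array([ 0.5087, -0.1602,  0.0058]), 0.46)]
side tray [(array([ 0.5893, -0.0479, -0.0041]), 0.72), (array([ 0.6111, -0.4413,  0.0016]), 0.4)]
side rail_mid [(array([ 0.635 , -0.0531,  0.0085]), 0.73)]
side module [(array([ 0.4234, -0.4276, -0.0019]), 0.5)]
side green_seat [(array([0.6329, 0.0545, 0.008 ]), 0.57)]
side green_marker [(array([0.6838, 0.0447, 0.0095]), 0.45)]
side red_marker [(array([0.6226, 0.4505, 0.0009]), 0.6), (array([ 0.6471, -0.1622,  0.0106]), 0.45)]
side standoff [(array([ 0.5481, -0.0532,  0.0114]), 0.73), (array([0.5474, 0.0951, 0.0078]), 0.38)]
side dial_knob [(array([ 0.5104, -0.1555,  0.006 ]), 0.68), (array([ 0.6096, -0.4377,  0.0057]), 0.23)]
```

View pictures.

View pics/scene0.png

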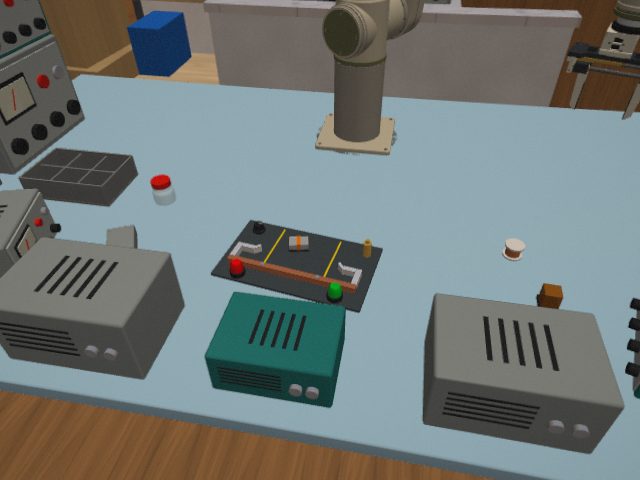

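View pics/side0.png

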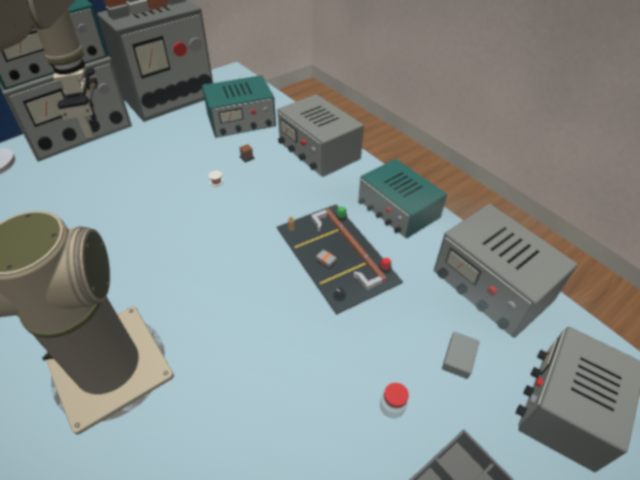

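```bash
cat >> h.py <<'E'
from scipy.spatial.transform import Rotation as Ro
def go(P,ydeg,s=None):
    "tool-frame shift (mm) and turn (deg) to reach world P with tool y along heading ydeg"
    s=s or robot.read_state(); R=Ro.from_rotvec(s["orientation"]).as_matrix()
    d=R.T@(np.array(P)-s["tool_pos"])*1000
    h=np.degrees(np.arctan2(R[1,1],R[0,1]))
    return np.round(d,1), round(-((ydeg-h+90)%180-90),1)
E
python3 - <<'E'
from h import *
print(go([.50,-.04,.19],81.2)); k,D,r,t=K("wrist"); print(-cv2.Rodrigues(r)[0].T@t, cv2.Rodrigues(r)[0])
E
```

```text
(array([-478.9, -450.8,    4.9]), np.float64(-13.1))
[0.16095517 0.58145868 0.38510775] [[ 3.72341360e-01  9.28095420e-01 -8.95778027e-04]
 [ 9.00600322e-01 -3.61077108e-01  2.41955332e-01]
 [ 2.24234190e-01 -9.08967153e-02 -9.70286976e-01]]
```

Request:
{"api": "play_rows", "payload": {
  "increments": "-479 -451 5 -13 0.7;-479 -451 5 -13 0.7;-479 -451 5 -13 0.7;-479 -451 5 -13 0.7;-479 -451 5 -13 0.7;-479 -451 5 -13 0.7;-479 -451 5 -13 0.7;-479 -451 5 -13 0.7;-479 -451 5 -13 0.7;-479 -451 5 -13 0.7;-479 -451 5 -13 0.7;-479 -451 5 -13 0.7;-479 -451 5 -13 0.7;-479 -451 5 -13 0.7;-479 -451 5 -13 0.7;-479 -451 5 -13 0.7;-479 -451 5 -13 0.7;-479 -451 5 -13 0.7",
  "force": 20
}}

```text
t: 2.7
tool_pos: [0.4998, -0.0388, 0.1901]
orientation: [0.24, 3.132, 0.0]
force: [-0.5, 0.2, 1.1]
opening: 0.0138
gripper_force: 0.0
```

```bash
python3 - <<'E'
from h import *
s=robot.read_state(); print(s["t"],s["tool_pos"],s["orientation"],s["opening"])
cv2.imwrite("pics/w1.png",robot.read_camera("wrist"))
for q in("tray","rail_mid","module","green_seat","green_marker","red_marker"):
    print(q,[(np.round(d["centre"],4),round(d["conf"],2)) for d in robot.landmark_of("wrist",q)[:2]])
for m in robot.regions_of("wrist","module")[:2]:
    b=cv2.minAreaRect(np.argwhere(m["pixels"])[:,::-1].astype(np.float32)); print(m["conf"],b,np.round(ground("wrist",cv2.boxPoints(b),.028),4))
E
```

```text
2.7 [ 0.49978638 -0.03883736  0.19010478] [2.39901626e-01 3.13210998e+00 2.10047441e-04] 0.013760927448909685
tray [(array([ 0.5858, -0.0495,  0.0008]), 0.97)]
rail_mid [(array([ 0.6304, -0.0502,  0.0088]), 0.55)]
module [(array([ 0.548 , -0.0566,  0.007 ]), 0.83)]
green_seat []
green_marker []
red_marker [(array([ 0.5047, -0.1588,  0.0076]), 0.36)]
```

View pics/w1.png

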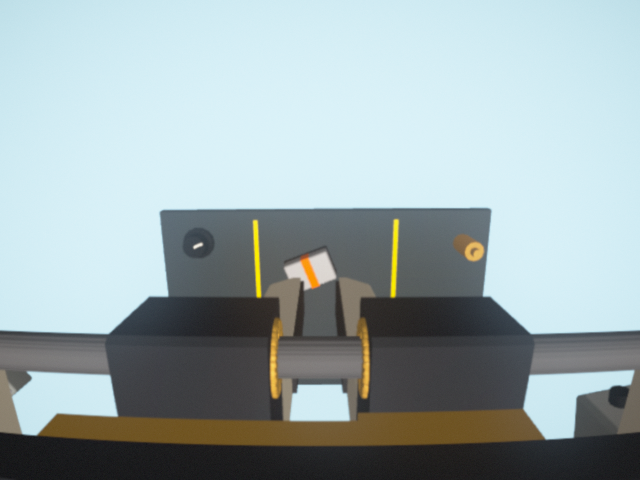

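```bash
python3 - <<'E'
from h import *
g=ground("wrist",[[161.5,211],[490,209]],.008)[:,:2]; v=g[1]-g[0]; L=np.linalg.norm(v); print(g,L)
y=v/L; x=np.array([y[1],-y[0]]); h=np.degrees(np.arctan2(y[1],y[0])); o=g.mean(0)+x*.095; print("heading",h,"tray",o)
yl=ground("wrist",[[255,221],[395,221],[260,292],[393,292]],.008)[:,:2]-o; print(np.round(yl@np.c_[x,y],4))
img=cv2.imread("pics/w1.png"); 
m=ground("wrist",[[310,266]],.028)[0,:2]; print("module",m,(m-o)@np.c_[x,y])
np.savez("tray.npz",o=o,x=x,y=y,h=h)
G=o+x*.078+y*.105; print("green marker expected",G)
cv2.imwrite("pics/c1.png",cv2.resize(img[200:330,220:420],None,fx=4,fy=4,interpolation=2))
E
```

```text
[[ 0.47139173 -0.18932458]
 [ 0.5177879   0.12216772]] 0.31492866182322893
heading 81.52818950958395 tray [ 0.58855322 -0.04757409]
[[-0.0844 -0.0676]
 [-0.0836  0.0659]
 [-0.0124 -0.0659]
 [-0.0115  0.0668]]
module [ 0.54125181 -0.05581767] [-0.04557081 -0.0151222 ]
green marker expected [0.68117101 0.04478902]
```

View pics/c1.png

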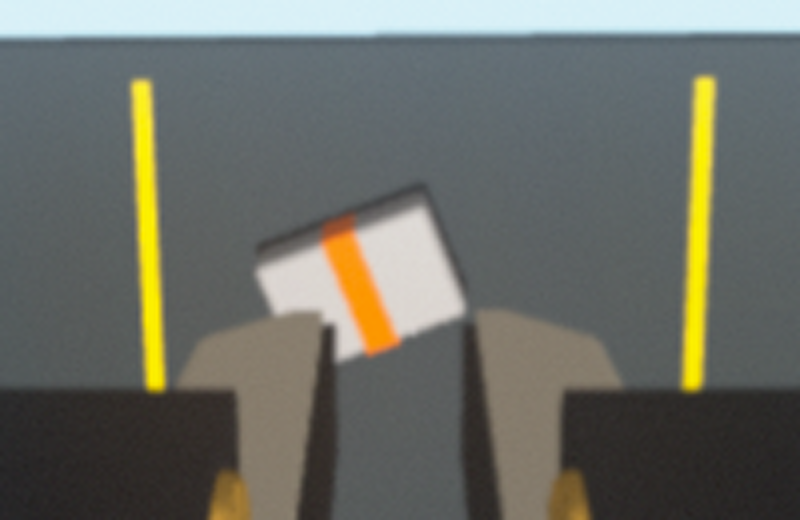

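```bash
cat >> h.py <<'E'
def T(xt,yt,z,dh=0):
    f=np.load("tray.npz"); p=f["o"]+f["x"]*xt+f["y"]*yt
    return go([p[0],p[1],z],float(f["h"])+dh)
E
python3 - <<'E'
from h import *
print(T(-.084,-.010,.10),T(-.084,-.010,.012),T(.004,-.010,.012))
E
```

```text
(array([-4.7, -4.4, 90. ]), np.float64(-0.4)) (array([ -4.7,  -4.4, 178. ]), np.float64(-0.4)) (array([-92.7,  -3.8, 178. ]), np.float64(-0.4))
```

Request:
{"api": "play_rows", "payload": {
  "increments": "-5 -4 40 -0.4 0.7;-5 -4 80 -0.4 0.7;-5 -4 120 -0.4 0.7;-5 -4 150 -0.4 0.7;-5 -4 168 -0.4 0.7;-5 -4 178 -0.4 0.7;-5 -4 178 -0.4 0.7"
}}

```text
t: 3.8
tool_pos: [0.5032, -0.0448, 0.0106]
orientation: [-0.232, -3.13, -0.0]
force: [-0.0, 0.2, 0.1]
opening: 0.0138
gripper_force: 0.0
```

```bash
python3 - <<'E'
from h import *
print(T(-.084,-.010,.012),T(.004,-.010,.012))
cv2.imwrite("pics/s2.png",cv2.resize(robot.read_camera("scene")[200:320,200:400],None,fx=4,fy=4,interpolation=2))
E
```

```text
(array([-0.9, -0.2, -1.4]), np.float64(-0.0)) (array([-88.9,  -0.2,  -1.6]), np.float64(-0.0))
```

View pics/s2.png

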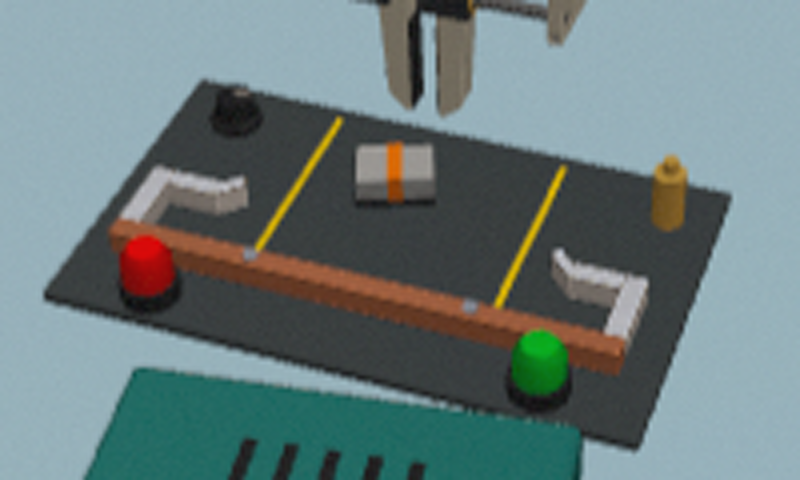

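Request:
{"api": "play_rows", "payload": {
  "increments": "-5 0 -2 0 0.7;-10 0 -2 0 0.7;-15 0 -2 0 0.7;-20 0 -2 0 0.7;-25 0 -2 0 0.7;-30 0 -2 0 0.7;-35 0 -2 0 0.7;-40 0 -2 0 0.7;-45 0 -2 0 0.7;-50 0 -2 0 0.7;-55 0 -2 0 0.7;-60 0 -2 0 0.7;-65 0 -2 0 0.7;-70 0 -2 0 0.7;-75 0 -2 0 0.7;-79 0 -2 0 0.7;-83 0 -2 0 0.7;-86 0 -2 0 0.7;-86 0 -2 0 0.7"
}}

```text
t: 5.75
tool_pos: [0.5897, -0.0577, 0.014]
orientation: [0.232, 3.133, -0.0]
force: [-0.1, -0.4, -0.2]
opening: 0.0138
gripper_force: 0.0
```

```bash
python3 - <<'E'
from h import *
print(T(.0075,-.010,.012)); print(robot.read_state()["force"])
cv2.imwrite("pics/s3.png",cv2.resize(robot.read_camera("scene")[200:320,200:400],None,fx=4,fy=4,interpolation=2))
E
```

```text
(array([-4.8, -0.2,  2. ]), np.float64(-0.0))
[-0.05757992 -0.3807343  -0.20191926]
```

View pics/s3.png

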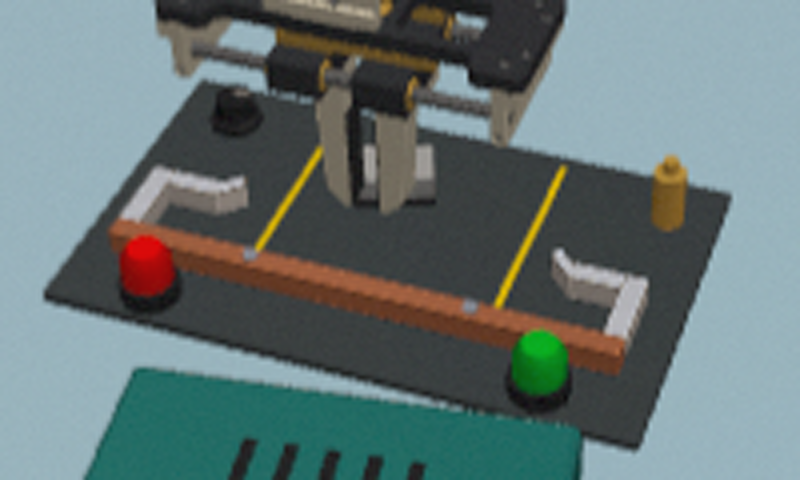

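```bash
python3 - <<'E'
from h import *
f=np.load("tray.npz")
def w(x,y,z): p=f["o"]+f["x"]*x+f["y"]*y; return [*p,z]
print(robot.read_state()["tool_pos"])
for n,P in dict(tcp=robot.read_state()["tool_pos"],tcp0=[.5032,-.0448,.0106],mod=w(-.038,-.015,.028),c1=w(-.095,-.16,.008),c2=w(.095,.16,.008)).items(): print(n,proj("scene",P), (proj("scene",P)-[200,200])*4)
for c in("scene","side","wrist"):
    robot.read_camera(c)
    print(c,[(np.round(d["centre"],4),round(d["conf"],2)) for d in robot.landmark_of(c,"module")[:3]])
side=cv2.resize(robot.read_camera("side")[190:325,260:420],None,fx=4,fy=4,interpolation=2)
cv2.imwrite("pics/sd3.png",side)
E
```

```text
[ 0.58945215 -0.05760047  0.01388397]
tcp [[293.06247087 256.63152089]] [[372.24988347 226.52608354]]
tcp0 [[307.43739172 232.97695113]] [[429.74956688 131.9078045 ]]
mod [[297.44100577 239.37424965]] [[389.7640231 157.4969986]]
c1 [[249.31864517 218.26647796]] [[197.27458067  73.06591183]]
c2 [[358.26559373 309.63475481]] [[633.06237493 438.53901925]]
scene [(array([ 0.5494, -0.0592,  0.0108]), 0.56)]
side [(array([ 0.5477, -0.0507,  0.0073]), 0.75)]
wrist [(array([ 0.5473, -0.0549,  0.0063]), 0.74)]
```

View pics/sd3.png

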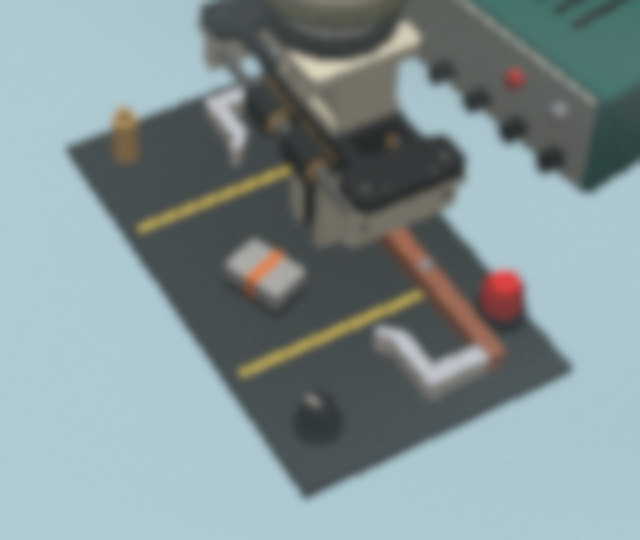

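```bash
python3 - <<'E'
from h import *
f=np.load("tray.npz")
for n,P in dict(now=np.array([.5895,-.0576,.0139]),t0=np.array([.5032,-.0448,.0106])).items():
  for dz in(0,.01,.015,.02):
    print(n,dz,[np.round((proj("scene",P+np.r_[f["y"]*a+f["x"]*.0075,dz])[0]-[200,200])*4) for a in(-.012,.012)])
print(T(-.084,-.014,.034),T(-.084,-.014,.005))
E
```

```text
now 0 [array([346., 231.]), array([388., 241.])]
now 0.01 [array([345., 217.]), array([387., 227.])]
now 0.015 [array([344., 210.]), array([387., 220.])]
now 0.02 [array([344., 203.]), array([387., 212.])]
t0 0 [array([405., 136.]), array([445., 144.])]
t0 0.01 [array([405., 122.]), array([445., 131.])]
t0 0.015 [array([404., 115.]), array([445., 124.])]
t0 0.02 [array([404., 108.]), array([444., 117.])]
(array([ 86.1,  -4.2, -20.1]), np.float64(-0.0)) (array([86.1, -4.2,  8.9]), np.float64(-0.0))
```

Request:
{"api": "play_rows", "payload": {
  "increments": "0 0 -20 0 0.7;30 0 -20 0 0.7;60 0 -20 0 0.7;86 0 -20 0 0.7;86 0 -20 0 0.7;86 0 0 0 0.7;86 0 10 0 0.7;86 0 15 0 0.7;86 0 17 0 0.7;86 0 17 0 0.7"
}}

```text
t: 7.15
tool_pos: [0.5045, -0.045, -0.0031]
orientation: [-0.232, -3.133, -0.0]
force: [0.7, 0.7, 0.0]
opening: 0.0139
gripper_force: 0.0
```

```bash
python3 - <<'E'
from h import *
s=robot.read_state();print(s["tool_pos"],s["force"],T(.0075,-.010,-.004))
cv2.imwrite("pics/s4.png",cv2.resize(robot.read_camera("scene")[200:320,200:400],None,fx=4,fy=4,interpolation=2))
E
```

```text
[ 0.50449843 -0.04495432 -0.00314759] [0.72947504 0.70475626 0.005643  ] (array([-91. ,  -0.2,   0.8]), np.float64(-0.0))
```

View pics/s4.png

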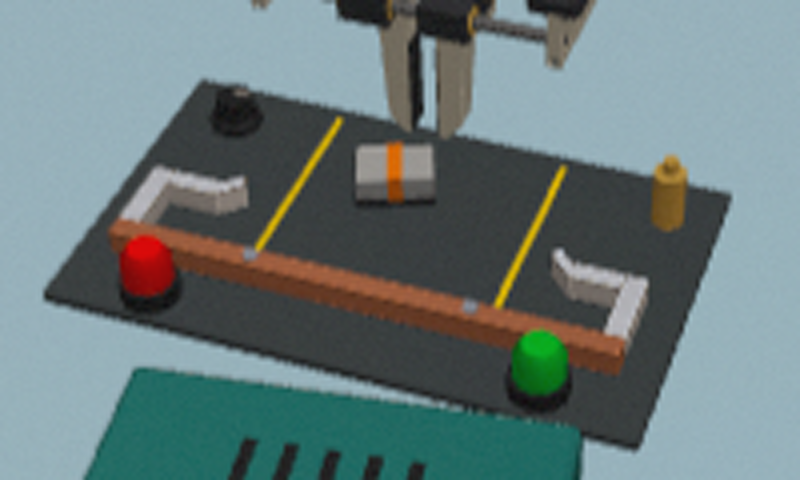

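Request:
{"api": "play_rows", "payload": {
  "increments": "-5 0 1 0 0.7;-10 0 1 0 0.7;-15 0 1 0 0.7;-20 0 1 0 0.7;-25 0 1 0 0.7;-30 0 1 0 0.7;-35 0 1 0 0.7;-40 0 1 0 0.7;-45 0 1 0 0.7;-50 0 1 0 0.7;-55 0 1 0 0.7;-60 0 1 0 0.7;-65 0 1 0 0.7;-70 0 1 0 0.7;-75 0 1 0 0.7;-79 0 1 0 0.7;-83 0 1 0 0.7;-86 0 1 0 0.7;-86 0 1 0 0.7"
}}

```text
t: 9.1
tool_pos: [0.5898, -0.0577, -0.004]
orientation: [0.232, 3.133, -0.0]
force: [0.1, 0.0, -0.5]
opening: 0.0143
gripper_force: 0.0
```

```bash
python3 - <<'E'
from h import *
s=robot.read_state();print(s["tool_pos"],s["force"],T(.0075,-.010,-.004))
cv2.imwrite("pics/s5.png",cv2.resize(robot.read_camera("scene")[200:320,200:400],None,fx=4,fy=4,interpolation=2))
for c in("scene","wrist"):
    robot.read_camera(c)
    print(c,[(np.round(d["centre"],4),round(d["conf"],2)) for d in robot.landmark_of(c,"module")[:3]])
E
```

```text
[ 0.58984256 -0.05766704 -0.00400401] [ 0.11226049  0.02552661 -0.45989039] (array([-4.7, -0.2, -0. ]), np.float64(-0.0))
scene [(array([ 0.6151, -0.073 ,  0.0133]), 0.51)]
wrist [(array([ 0.609 , -0.0716,  0.0058]), 0.56)]
```

View pics/s5.png

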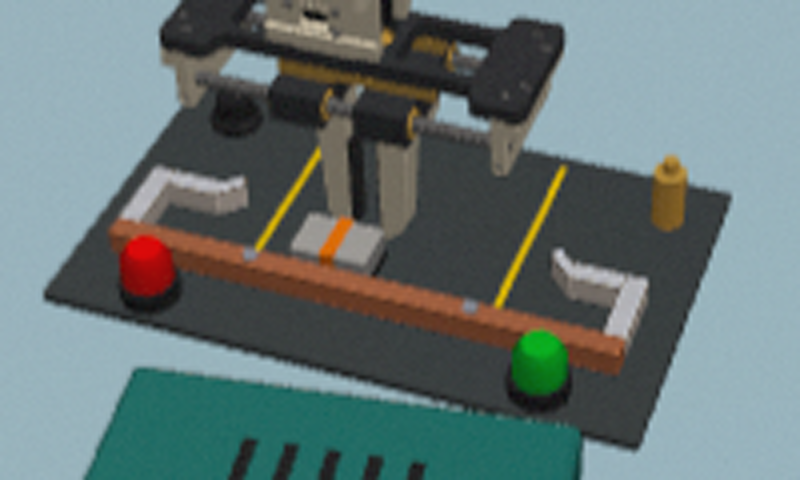

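Request:
{"api": "play_rows", "payload": {
  "increments": "-1.5 0 0 0 0.7;-3 0 0 0 0.7;-4 0 0 0 0.7;-5 0 0 0 0.7;-5 0 0 0 0.7;-5 0 0 0 0.7"
}}

```text
t: 9.95
tool_pos: [0.5927, -0.0581, -0.0042]
orientation: [-0.232, -3.129, -0.0]
force: [-7.9, 1.3, 6.9]
opening: 0.014
gripper_force: 4.4
```

Request:
{"api": "play_rows", "payload": {
  "increments": "6 0 0 0 0.7;16 0 0 0 0.7;20 0 -40 0 1;20 -40 -60 0 1;20 -40 -60 0 1"
}}

```text
t: 10.45
tool_pos: [0.5708, -0.0987, 0.0603]
orientation: [0.234, 3.126, -0.005]
force: [0.1, -0.4, 0.6]
opening: 0.0004
gripper_force: 0.0
```

```bash
python3 - <<'E'
from h import *
s=robot.read_state();print(s["tool_pos"],s["force"],s["opening"],s["q"][[0,5]] if hasattr(s["q"],"shape") else s["q"])
print(T(.022,-.068,.05,90),T(.022,-.068,-.004,90))
f=np.load("tray.npz")
robot.read_camera("wrist"); cv2.imwrite("pics/x.png",robot.read_camera("scene"))
for c in("scene","wrist"):
    for d in robot.landmark_of(c,"module")[:2]: print(c,np.round((np.array(d["centre"])[:2]-f["o"])@np.c_[f["x"],f["y"]],4),d["conf"])
im=robot.read_camera("scene"); cv2.imwrite("pics/s6.png",cv2.resize(im[200:320,200:400],None,fx=4,fy=4,interpolation=2))
E
```

```text
[ 0.57081841 -0.0986949   0.06025094] [ 0.11181525 -0.40704205  0.64195795] 0.0004293256978005998 [-0.25862478 -1.67942501]
(array([-32. , -14.7,  10.5]), np.float64(89.9)) (array([-31.6, -14.6,  64.5]), np.float64(89.9))
scene [ 0.0321 -0.0232] 0.55
wrist [ 0.0295 -0.0191] 0.84
```

View pics/s6.png

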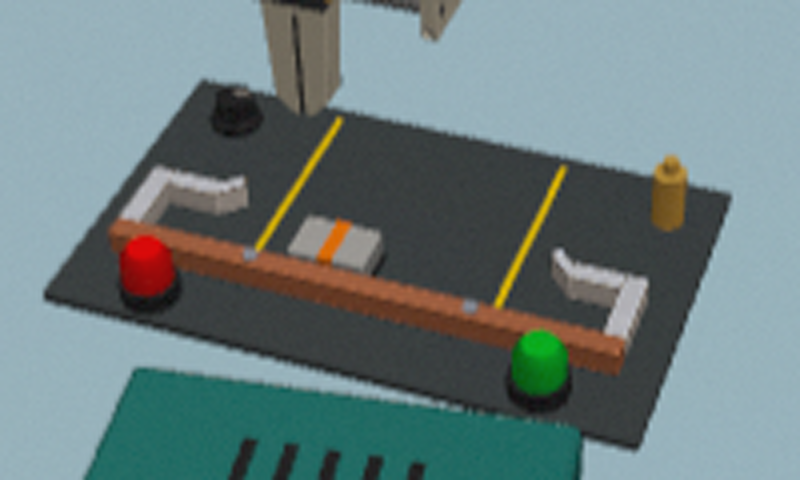

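Request:
{"api": "play_rows", "payload": {
  "increments": "-32 -15 10 8 1;-32 -15 10 16 1;-32 -15 10 24 1;-32 -15 10 32 1;-32 -15 10 40 1;-32 -15 10 48 1;-32 -15 10 56 1;-32 -15 10 64 1;-32 -15 10 72 1;-32 -15 10 80 1;-32 -15 10 88 1;-32 -15 10 90 1;-32 -15 25 90 1;-32 -15 40 90 1;-32 -15 55 90 1;-32 -15 62 90 1;-32 -15 64 90 1;-32 -15 64 90 1"
}}

```text
t: 12.5
tool_pos: [0.5978, -0.1144, -0.0086]
orientation: [-2.379, -2.051, 0.001]
force: [-0.8, -0.7, 0.4]
opening: 0.0004
gripper_force: 0.0
```

```bash
python3 - <<'E'
from h import *
s=robot.read_state();print(s["tool_pos"],s["force"])
for P in((.022,-.052),(.024,0),(.025,.05),(.025,.065),(.025,.076)): print(T(*P,-.004,90))
E
```

```text
[ 0.59778222 -0.1144424  -0.00863255] [-0.79037801 -0.7001374   0.35643042]
(array([12.8,  3. , -4.6]), np.float64(0.0))
(array([64.8,  5. , -4.6]), np.float64(0.0))
(array([114.8,   6. ,  -4.6]), np.float64(0.0))
(array([129.8,   6. ,  -4.6]), np.float64(0.0))
(array([140.8,   6. ,  -4.6]), np.float64(0.0))
```

Request:
{"api": "play_rows", "payload": {
  "increments": "0 2 -4 0 1;6 2 -4 0 1;12 2 -4 0 1;17 2 -4 0 1;22 2.5 -4 0 1;27 2.5 -4 0 1;32 3 -4 0 1;37 3 -4 0 1;42 3.5 -4 0 1;47 3.5 -4 0 1;52 4 -4 0 1;57 4 -4 0 1;62 4.5 -4 0 1;67 4.5 -4 0 1;72 5 -4 0 1;72 5 -4 0 1"
}}

```text
t: 14.1
tool_pos: [0.6139, -0.0432, -0.004]
orientation: [-2.379, -2.052, -0.001]
force: [-0.2, 0.6, -0.0]
opening: 0.0003
gripper_force: 0.0
```

```bash
python3 - <<'E'
from h import *
f=np.load("tray.npz")
s=robot.read_state();print(s["t"],s["tool_pos"],s["force"],T(.025,.076,-.004,90))
robot.read_camera("wrist"); im=robot.read_camera("scene")
for c in("scene","wrist"):
    for d in robot.landmark_of(c,"module")[:2]: print(c,np.round((np.array(d["centre"])[:2]-f["o"])@np.c_[f["x"],f["y"]],4),d["conf"])
cv2.imwrite("pics/s7.png",cv2.resize(im[200:320,200:400],None,fx=4,fy=4,interpolation=2))
E
```

```text
14.1 [ 0.61392567 -0.04318913 -0.00400759] [-0.20446283  0.57998895 -0.04738437] (array([67.9,  0.6,  0. ]), np.float64(0.0))
scene [0.0312 0.0384] 0.63
wrist [0.0305 0.039 ] 0.95
```

View pics/s7.png

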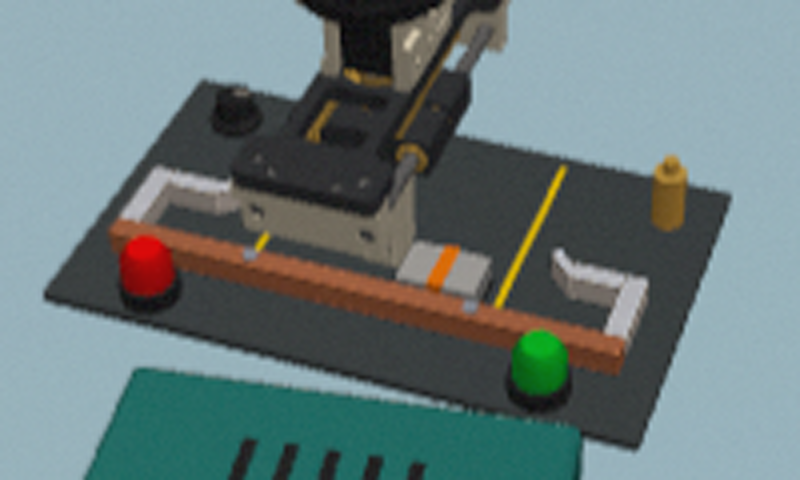

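Request:
{"api": "play_rows", "payload": {
  "increments": "5 0 0 0 1;10 0.5 0 0 1;15 0.5 0 0 1;20 0.5 0 0 1;25 1 0 0 1;30 1 0 0 1;35 1 0 0 1;40 1 0 0 1;45 1 0 0 1;50 1 0 0 1;54 1 0 0 1;58 1 0 0 1;61 1 0 0 1;63 1 0 0 1;65 1 0 0 1;66 1 0 0 1;66 1 0 0 1"
}}

```text
t: 16.0
tool_pos: [0.6245, 0.0212, -0.004]
orientation: [2.379, 2.051, 0.0]
force: [-0.8, -0.3, 0.5]
opening: 0.0005
gripper_force: 0.0
```

Not at the stop yet; continue gently until force rises.

Request:
{"api": "play_rows", "payload": {
  "increments": "1 0 0 0 1;2 0 0 0 1;3 0 0 0 1;4 0 0 0 1;4 0 0 0 1;4 0 0 0 1"
}}

```text
t: 16.6
tool_pos: [0.6248, 0.0232, -0.004]
orientation: [2.379, 2.05, -0.003]
force: [-1.9, -8.0, 1.0]
opening: 0.0007
gripper_force: 4.2
```

```bash
python3 - <<'E'
from h import *
f=np.load("tray.npz")
s=robot.read_state();print(s["t"],s["tool_pos"],s["force"],T(.025,.0745,-.004,90))
robot.read_camera("wrist"); robot.read_camera("scene")
for c in("scene","wrist"):
    for d in robot.landmark_of(c,"module")[:2]: print(c,np.round((np.array(d["centre"])[:2]-f["o"])@np.c_[f["x"],f["y"]],4),d["conf"])
E
```

```text
16.6 [ 0.62477475  0.02316195 -0.00399715] [-1.93429313 -8.04935449  0.97512612] (array([-0.8, -0.4,  0. ]), np.float64(-0.0))
scene [0.0303 0.1083] 0.48
scene [-0.1717  0.4271] 0.29
wrist [0.0284 0.1088] 0.68
```

Request:
{"api": "play_rows", "payload": {
  "increments": "-3 0 0 0 1;-10 0 0 0 1;-20 0 0 0 1;-30 0 -30 0 1;-60 -20 -70 0 1;-100 -40 -110 0 1;-120 -60 -120 0 1;-120 -60 -120 0 1;-120 -60 -120 0 1"
}}

```text
t: 17.7
tool_pos: [0.5481, -0.0857, 0.1168]
orientation: [2.38, 2.048, 0.002]
force: [0.2, 0.8, -0.3]
opening: 0.0004
gripper_force: 0.0
```

```bash
python3 - <<'E'
from h import *
im=robot.read_camera("scene"); print(robot.read_state()["t"])
cv2.imwrite("pics/s8.png",cv2.resize(im[200:320,200:400],None,fx=4,fy=4,interpolation=2))
E
```

```text
17.75
```

View pics/s8.png

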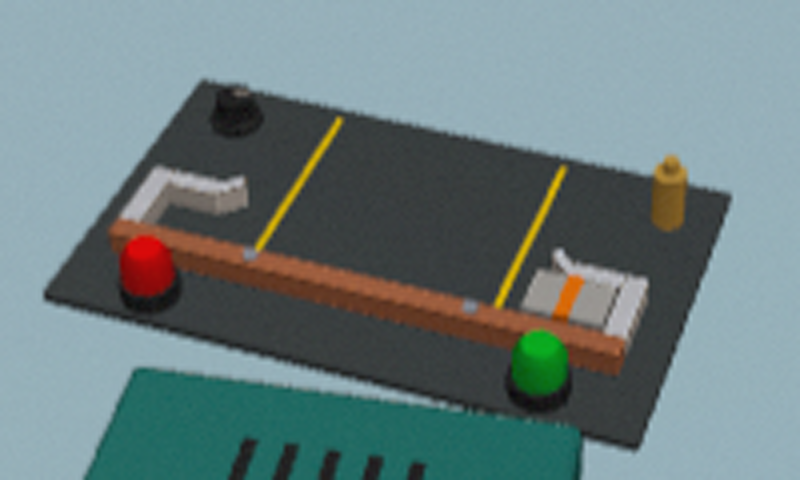

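The module sits flush in the green pocket against the end stop, crop pixels (522–615, 270–325), and the other things on the tray are in place.

```bash
python3 -c "
from plant import robot; print(robot.close_job())"
```

```text
the job is handed in; nothing more can be done
None
```

I handed the job in at about 17.75 s: the module was pushed flat against the rail between the yellow lines, slid along it, and left flush in the green pocket, with the standoff and dial knob in place; the judge returned no verdict, and I did not re-image the bench items, though the arm came nowhere near them while low.

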